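# Extend the telescopic scrubbing brush

### The job

The handle of the long scrubbing brush in the dock must be drawn out to its full length, but a spice jar stands in its way. First set the jar upright on the small wooden tray and let go of it; then squeeze the handle's grip at its side button so that the button is pressed in, and pull the handle straight out of the tube, past its first stop to the second stop. Finish while still holding the grip with the handle fully extended, and leave the salt mill, the mug and the round glass jar where they are.

Things in the scene. Friction and masses are not known exactly. Their poses are not given: they have to be found in the camera images.
- brush: Long scrubbing brush clipped in a grey dock screwed to the worktop (immovable). Origin on the worktop under the mouth of its aluminium tube (diameter 31 mm, collar 37 mm, ending 12 mm past the origin). +x: the direction in which the handle pulls out; z up; the brush's axis is level, 55 mm above the worktop. Dock, tube and the 74 mm wide brush head reach back to x = -0.252.
- grip_mid (a point): Middle of the handle's black grip, on the brush's axis 55 mm above the worktop; moves with the handle (at brush x = 0.08 when in); axes as brush. Grip: 100 mm (x), 34 wide (y), 34 high. Steel button in the middle of its +y side: 30 mm long, 18 high, 5.5 proud; other side flat. Fingers closing along y, pads within 15 mm of the middle, press it in; the width is then 34.5 mm.
- grip_end (a point): Centre of the grip's free end, 50 mm from grip_mid along +x; moves with the handle.
- handle (a joint): How far the handle is out (m): 0 in, first stop 0.060, second and last stop 0.115 to 0.120 (hard end at 0.120). While the button is out, a tooth locks it both ways at 0, 0.060 and 0.120, with up to 5 mm of play, and drags so that it stays put in between; keep the button pressed to leave or pass a stop. A spring then draws it back in with 2.6 to 4.1 N; friction is about 1 N, mass 0.2 kg.
- button (a joint): Travel of the button (m): 0 out, 0.005 fully in; it springs back. It takes 2.5 N to start and 6 N to press it fully; the handle comes free at about 0.004.
- jar: Spice jar standing in the handle's way, 55 to 85 mm in front of the grip's end: upright cylinder of diameter 46 mm, 106 mm tall, green cap. Origin at the centre of its underside, z up through the cap.
- tray: Small wooden tray lying on the worktop (does not move), 116 mm (x) by 320 mm (y), origin at the centre of its underside. Its inner floor is 7 mm above the worktop and measures 96 by 300 mm; its 10 mm wide rim is 19 mm high. The salt mill stands in its -y half; the +y half is free.
- salt_mill: Wooden salt mill, diameter 58 mm, 130 mm tall, standing on the tray. Leave it alone. Origin at the centre of its underside, z up.
- mug: Grey-green mug, 97 mm tall, body of diameter 78 mm, 110 mm over its handle, beside the brush's dock. Leave it alone. Origin at its underside, z up.
- glass_jar: Round glass jar, diameter 67 mm, 70 mm tall, on the other side of the dock. Leave it alone. Origin at the centre of its underside, z up.
There are look-alikes about, which are no part of the job. What is shaped like the jar but blue or red is not meant.

How it is judged:
On the way, in this order (a step that is already met when the one before it is completed fails the run):
1. the jar stands upright on the tray, let go, while the handle is still in (x of jar in the frame of tray between -0.045 and 0.045 m and y of jar in the frame of tray between -0.148 and 0.148 m and z of jar in the frame of tray between 0.003 and 0.013 m and angle between jar's own z axis and vertical below 0.15 rad and contact force between the fingers and jar below 0.1 N and linear speed of jar below 0.02 m/s and value of joint handle below 0.012 m), for 0.2 s.
2. the button is pressed in while the handle is still in (value of joint button above 0.0035 m and value of joint handle below 0.03 m), for 0.05 s.
3. the handle is held at its second stop (value of joint handle above 0.11 m and contact force between the fingers and brush above 3 N and distance between the grasp point and grip_mid below 0.06 m), for 0.2 s.
At the end, for the whole second after the job is handed in: The fingers hold the grip (force over 3 N, TCP within 60 mm of the grip's middle) with the handle drawn out over 0.110 m and still; the jar stands upright (within 0.15 rad) on the tray's inner floor, released and at rest (all of step 3 and x of jar in the frame of tray between -0.045 and 0.045 m and y of jar in the frame of tray between -0.148 and 0.148 m and z of jar in the frame of tray between 0.003 and 0.013 m and angle between jar's own z axis and vertical below 0.15 rad and contact force between the fingers and jar below 0.1 N and linear speed of jar below 0.02 m/s and velocity of joint handle between -0.02 and 0.02 m/s); the arm keeps its last pose, push and grip.
It fails at once if the salt mill is shifted by more than 30 mm or tipped (distance of salt_mill from where it was at the start of the episode above 0.03 m or angle between salt_mill's own z axis and vertical above 0.4 rad).
It fails at once if the mug is shifted by more than 30 mm or tipped (distance of mug from where it was at the start of the episode above 0.03 m or angle between mug's own z axis and vertical above 0.4 rad).
It fails at once if the glass jar is shifted by more than 30 mm or tipped (distance of glass_jar from where it was at the start of the episode above 0.03 m or angle between glass_jar's own z axis and vertical above 0.4 rad).
It fails at once if the spice jar is knocked over (angle between jar's own z axis and vertical above 0.8 rad).
It also fails if it takes over 51 s, if anything falls off the work surface, if the arm or the gripper's body presses on something with over 40 N, if the wrist force passes 120 N, or if a joint passes its speed limit or range.

### The arm

A 7-joint arm with a two-finger parallel gripper is mounted at the origin on a cart in front of the work surface, level with it; the furniture and walls round the work are solid. World frame = base frame: x ahead of the robot, y to its left, z up, the work surface at z = 0. Lengths are in m, angles in rad, forces in N, time in s.
With the tool pointing down it reaches from about 0.425 to 0.95 m from the base axis. Payload 4.7 kg.
Tool frame: the origin (TCP) lies between the finger pads, 19 mm behind the fingertips; this is the grasp point; z points along the fingers, y is the line along which they close (so a half turn about z gives the same grasp; the last joint's range is limited). The gripper opens to 85 mm and grips with 20 to 120 N. Pads are 22 mm wide; open, the fingers measure 114 mm over their backs; the gripper's body (76 mm by 85 mm) begins 54 mm behind the grasp point. The pads swing forward as they close: fully open they stand 13 mm farther back than shut.
Start: joints at [1.302, 0.469, -0.049, 1.532, 0.024, 1.141, -0.082], TCP at [0.16, -0.656, 0.25] pointing down, gripper open.
Joint ranges: [-2.59, 2.59], [-0.33, 1.99], [-1.39, 1.29], [0.1, 2.45], [-1.04, 4.18], [0.21, 1.99], [-2.66, 2.66]. Speed limits (rad/s): [2.57, 2.57, 3.14, 3.14, 3.14, 3.14, 3.14].

### API

Orientations are given as a 3x3 rotation matrix whose columns are the frame's x, y, z axes.
In Python, from rig import * gives the robot as it stands. Calls block until the motion is done:
- movep(position, orientation): joint-space move of the TCP to a pose.
- move_l(position, attitude=None, feed=0.15, until_force=None): straight line of the TCP; attitude=None keeps the orientation; feed is the mean speed in m/s. With until_force (N) it stops when the force on the tool has changed by that much, and returns True; else False.
- move_joints(angles): joint-space move.
- command_gripper(opening, newtons=None): finger opening in m; newtons is the grip in N (None keeps the last); returns when the fingers have stopped.
- sleep(seconds).
- inverse_kinematics(position, orientation): joint angles nearest the present ones, or None.
- sense(): the state.
- camera(name): name is "scene" or "top"; returns (picture, depth): 480x640x3 uint8, red, green, blue; 480x640 float32, m along the optical axis (not along the pixel's ray), 0 where there is no reading.
- camera_params(name): a dict with "K" (3x3 intrinsics, pixels), "position" and "rotation" of the camera in the world. Camera axes: x right, y down, z forward; pixel columns grow to the right and rows downward; lengths in m; the calibration is good to about 2 mm. A picture is of the moment at which its call begins. camera_params takes no time and is no camera call.
A pose or a line that the arm cannot do raises Unreachable and nothing moves.
- finish_job(): hands the job in; it is judged then, once.
The state is a dict: "time_s": time; "joint_pos": joint angles; "qd": joint speeds; "joint_efforts": joint torques, N m; "position": TCP position; "tcp_rot": TCP orientation; "wrist_force": force on the tool from outside, world axes, zero at the start; "ft_torque": the same for the moment, N m; "finger_gap": finger opening in m; "gripper_force": force on a finger pad.
Only numpy, scipy, OpenCV 4.12 (cv2) and the standard library are available. Lean on these libraries where they do the work, as an engineer would, in place of code of your own. Each camera call takes 0.05 s, during which the arm holds its last target. There are 200 camera calls.

## Working session

There is one attempt and no reset: what is moved stays moved. The work goes in short steps, each a Python script; the robot and the scene stay as the last script left them, time stands still between calls to the robot, and variables do not carry over. Pictures are saved under pics/ and viewed, at most 10 in all, crops included, and the job is handed in when it is done.

```bash
mkdir -p pics; ls; python3 - <<'E'
from rig import *
import cv2,numpy as np
for n in("scene","top"):
    p,d=camera(n); cv2.imwrite(f"pics/{n}0.png",p[:,:,::-1]); np.savez(f"{n}0.npz",p=p,d=d)
    c=camera_params(n); print(n,c)
E
```

```text
pics
scene {'K': array([[519.77310388,   0.        , 321.9695793 ],
       [  0.        , 519.77310388, 250.03762104],
       [  0.        ,   0.        ,   1.        ]]), 'position': array([ 0.35315054, -0.98626653,  0.71632825]), 'rotation': array([[ 0.97886514, -0.12493867,  0.16190545],
       [-0.20324454, -0.5064974 ,  0.83794513],
       [-0.02268706, -0.85314167, -0.52118574]])}
top {'K': array([[444.01168125,   0.        , 313.82003409],
       [  0.        , 444.01168125, 248.34362099],
       [  0.        ,   0.        ,   1.        ]]), 'position': array([0.48371745, 0.06634897, 0.92988303]), 'rotation': array([[ 0.00778208, -0.99589503,  0.09018052],
       [-0.9998088 , -0.00936696, -0.01716468],
       [ 0.01793894, -0.0900297 , -0.99577751]])}
```

View pics/scene0.png

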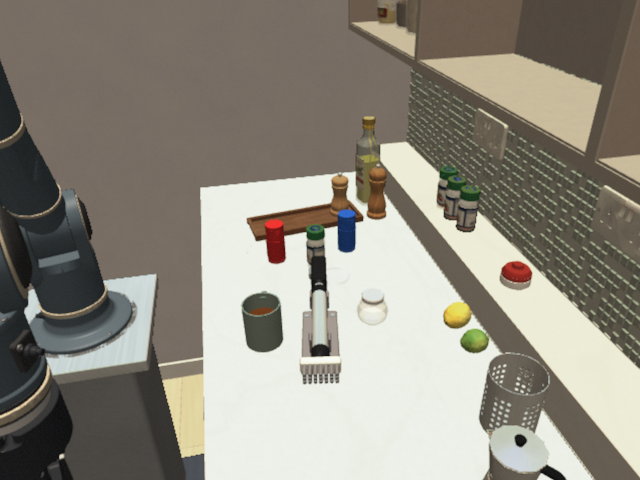

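View pics/top0.png

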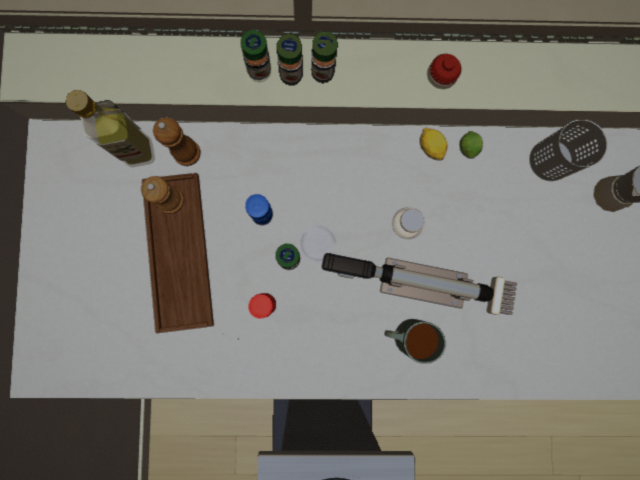

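Top view: the target is the green-capped jar at (287,256), in line with the grip's end at (323,262). Possible confusions are the blue jar (258,208), the red jar (261,305) and the three green-capped shelf jars (255,45), (290,47), (324,45). I choose (287,256). The button is at about (347,275), the tray spans (145..212, 175..330), and the mill is at (160,192). The mug is at (421,341) and the glass jar at (408,222).

```bash
cat > h.py <<'E'
import numpy as np,cv2
from rig import *
def cast(n,uv,z):
    c=camera_params(n); uv=np.atleast_2d(uv).astype(float)
    r=np.c_[uv,np.ones(len(uv))]@np.linalg.inv(c["K"]).T@c["rotation"].T
    return c["position"]+r*((z-c["position"][2])/r[:,2])[:,None]
def blob(m,box):
    u0,v0,u1,v1=box; k=np.zeros(m.shape,np.uint8); k[v0:v1,u0:u1]=m[v0:v1,u0:u1]
    k=cv2.morphologyEx(k,cv2.MORPH_OPEN,np.ones((3,3),np.uint8))
    return max(cv2.findContours(k,0,2)[0],key=cv2.contourArea)
def down(yv):  # tool down, closing along yv
    y=np.array([yv[0],yv[1],0.])/np.hypot(*yv[:2]); z=np.array([0,0,-1.]); return np.c_[np.cross(y,z),y,z]
E
python3 - <<'E'
from h import *
f=np.load("top0.npz");p,d=f["p"],f["d"]
c=camera_params("top")
v,u=np.mgrid[:480,:640]
X=np.stack([(u-c["K"][0,2])/c["K"][0,0]*d,(v-c["K"][1,2])/c["K"][1,1]*d,d],-1)@c["rotation"].T+c["position"]
np.save("X.npy",X)
hsv=cv2.cvtColor(p,cv2.COLOR_RGB2HSV); V=hsv[...,2]
b=blob((X[...,2]>.095).astype(np.uint8),(272,240,303,273)); (e,r)=cv2.minEnclosingCircle(b)
print("jar",e,r,cast("top",e,.106))
g=blob(((V<60)&(X[...,2]>.04)).astype(np.uint8),(318,245,376,285)); R=cv2.minAreaRect(g); print("grip",R,cast("top",cv2.boxPoints(R),.07))
t=blob(((hsv[...,1]>80)&(X[...,2]>.012)&(X[...,2]<.024)).astype(np.uint8),(130,165,225,340)); R=cv2.minAreaRect(t); print("tray",R,cast("top",cv2.boxPoints(R),.019), cast("top",R[0],.019))
# tall things by depth
for n,box,lo in(("mill",(135,170,190,220),.1),("blue",(240,190,275,225),.09),("red",(245,290,278,322),.09),("mug",(385,315,450,365),.08),("glass",(390,205,430,240),.055)):
    b=blob((X[...,2]>lo).astype(np.uint8),box); e,r=cv2.minEnclosingCircle(b); z=X[int(e[1]),int(e[0]),2]; print(n,e,r,cast("top",e,z))
# brush axis: tube / collar top ridge
m=(X[...,2]>.045)&(X[...,2]<.09)&(v>240)&(v<320)&(u>318)&(u<495)
for a in range(320,495,12):
    s=m&(u>=a)&(u<a+4); 
    if s.sum(): print(a,np.round([X[s][:,0].min(),X[s][:,0].max(),X[s][:,1].mean(),X[s][:,2].max()],4))
cv2.imwrite("pics/crop.png",cv2.resize(p[190:330,230:390,::-1],None,fx=4,fy=4,interpolation=cv2.INTER_CUBIC))
E
```

```text
jar (286.6582336425781, 255.16455078125) 12.151241302490234 [[0.54512583 0.10254205 0.106     ]]
grip ((348.8653564453125, 265.6730651855469), (52.95135498046875, 17.062103271484375), 11.309932708740234) [[ 0.52184511  0.03685767  0.07      ]
 [ 0.554425    0.03055365  0.07      ]
 [ 0.53510338 -0.07056345  0.07      ]
 [ 0.50259189 -0.06390264  0.07      ]]
tray ((188.02932739257812, 251.10745239257812), (154.3347930908203, 35.42720031738281), 85.04674530029297) [[0.71473725 0.36380987 0.019     ]
 [0.72213334 0.29099773 0.019     ]
 [0.40587364 0.25440308 0.019     ]
 [0.39933605 0.32509688 0.019     ]] [[0.55810081 0.30832554 0.019     ]]
mill (154.0, 189.89999389648438) 14.276302337646484 [[0.66106688 0.34556229 0.12589262]]
blue (256.5714416503906, 206.14285278320312) 12.657275199890137 [[0.63674641 0.16011182 0.10615313]]
red (259.9705810546875, 305.70587158203125) 12.6480131149292 [[0.45146842 0.15050681 0.10403455]]
mug (407.375, 332.625) 18.682477951049805 [[ 0.40343943 -0.12324802  0.0966311 ]]
glass (411.3561096191406, 220.58633422851562) 12.18377685546875 [[ 0.61840525 -0.14003836  0.06817773]]
320 [0.5218 0.5472 0.0345 0.073 ]
332 [0.5164 0.5509 0.0132 0.0758]
344 [ 0.5067  0.5474 -0.0102  0.0745]
356 [ 0.5072  0.5418 -0.0335  0.0738]
368 [ 0.5049  0.5378 -0.0566  0.0747]
380 [ 0.4975  0.5331 -0.0811  0.0747]
392 [ 0.49    0.5312 -0.1041  0.0742]
404 [ 0.4921  0.5289 -0.1274  0.0726]
416 [ 0.4883  0.5178 -0.1508  0.0728]
428 [ 0.4827  0.5139 -0.1743  0.0729]
440 [ 0.4789  0.5083 -0.1978  0.0719]
452 [ 0.4732  0.5045 -0.2212  0.0728]
464 [ 0.4636  0.5065 -0.2445  0.0723]
476 [ 0.4638  0.4972 -0.2681  0.0728]
488 [ 0.4383  0.5075 -0.2935  0.0725]
```

View pics/crop.png

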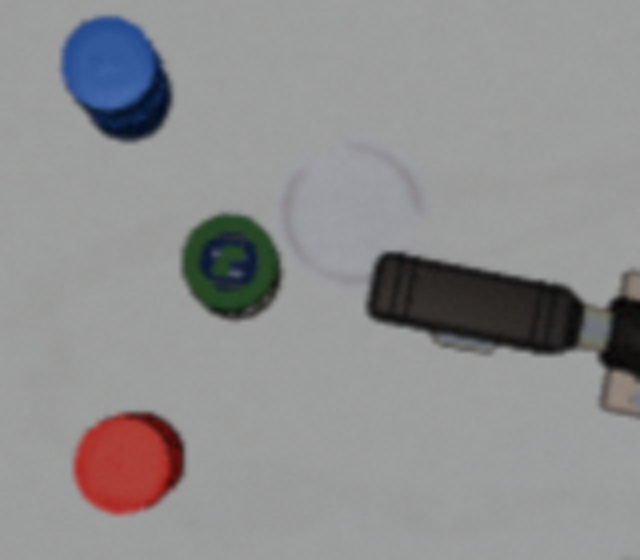

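The crop confirms it: the green cap with a printed lid is at crop (230,265), 69 mm ahead of the grip's end. The red and blue jars stand well clear, and the button is at crop (465,342). Next I grasp the jar.

```bash
python3 - <<'E'
from h import *
f=np.load("top0.npz");p=f["p"];X=np.load("X.npy");hsv=cv2.cvtColor(p,cv2.COLOR_RGB2HSV)
m=((hsv[...,0]<20)&(hsv[...,1]>90)&(X[...,2]<.03)).astype(np.uint8)
R=cv2.minAreaRect(blob(m,(130,165,225,340))); B=cast("top",cv2.boxPoints(R),.019);C=B.mean(0)[:2]
print(R,B[:,:2],C)
e=[B[1]-B[0],B[2]-B[1]]; l=max(e,key=np.linalg.norm)[:2]; print([np.linalg.norm(x) for x in e]); l/=np.linalg.norm(l); l*=-np.sign(l[0]) 
P=C+.075*l; print("place",P); np.save("place.npy",P)
J=np.array([.5451,.1025]); q0=np.array(sense()["joint_pos"])
Rm=min((down(s*np.array([-.982,.188])) for s in(1,-1)),key=lambda R:9 if inverse_kinematics([*J,.25],R) is None else np.abs(np.array(inverse_kinematics([*J,.25],R))-q0)[1:].max())
np.save("R.npy",Rm)
for z in(.25,.07): print(np.round(inverse_kinematics([*J,z],Rm),2))
for t in(0,.12): print(inverse_kinematics([.529+.188*t,-.0155+.982*t,.055],Rm))
movep([*J,.25],Rm); command_gripper(.075,30)
move_l([*J,.07],feed=.12); command_gripper(0.03,30); s=sense(); print(s["time_s"],s["finger_gap"],s["gripper_force"],s["wrist_force"],s["position"])
E
```

```text
((176.54457092285156, 252.445556640625), (154.2307586669922, 57.314144134521484), 84.2894058227539) [[0.70820633 0.41176962]
 [0.72174587 0.29436097]
 [0.40613901 0.25361964]
 [0.39407627 0.36765321]] [0.55754187 0.33185086]
[np.float64(0.11818675824424932), np.float64(0.31822562323719294)]
place [0.48315906 0.32224887]
[ 0.52  0.47 -1.05  1.78  0.44  1.15 -0.85]
[ 0.34  0.65 -0.81  1.94  0.64  0.83 -1.01]
[ 0.38501281  0.56033134 -0.56129599  2.01847036  0.46149021  0.68840557
 -0.66021648]
[ 0.29521476  0.6572717  -0.74752885  1.93747519  0.62277071  0.79245598
 -0.99401987]
5.375 0.04401128118533548 29.97332704922883 [-0.02583077 -0.36861034  3.53830664] [0.54553609 0.10251511 0.07049576]
```

```bash
python3 - <<'E'
from h import *
P=np.load("place.npy");R=np.load("R.npy")
x,y,_=sense()["position"]
move_l([x,y,.215],feed=.15); move_l([*P,.215],feed=.2); move_l([*P,.09],feed=.12)
print(move_l([*P,.075],feed=.03,until_force=4)); s=sense(); print(s["position"],s["wrist_force"],s["finger_gap"])
command_gripper(.075,30); sleep(.2); print(move_l([*P,.24],feed=.2))
G=np.array([.529,-.0155]); movep([*G,.24],R); print(sense()["time_s"])
p,d=camera("scene"); cv2.imwrite("pics/s1.png",cv2.resize(p[120:400,190:420,::-1],None,fx=2,fy=2)); 
p,d=camera("top"); cv2.imwrite("pics/t1.png",p[:,:,::-1]); np.savez("top1.npz",p=p,d=d)
E
```

```text
True
[0.48380235 0.32203643 0.07716615] [ 0.93655479 -0.24894862  3.09449988] 0.04425161946323548
False
12.2833
```

View pics/s1.png

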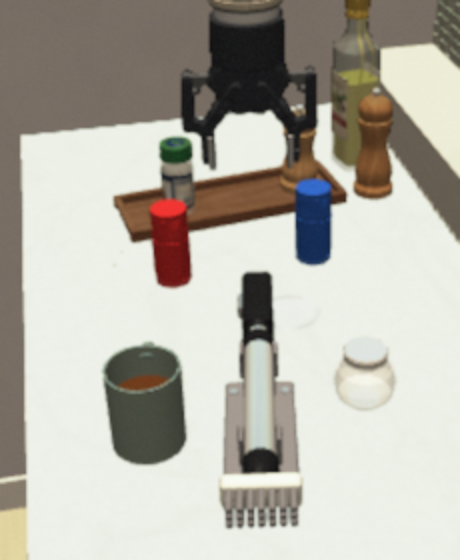

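View pics/t1.png

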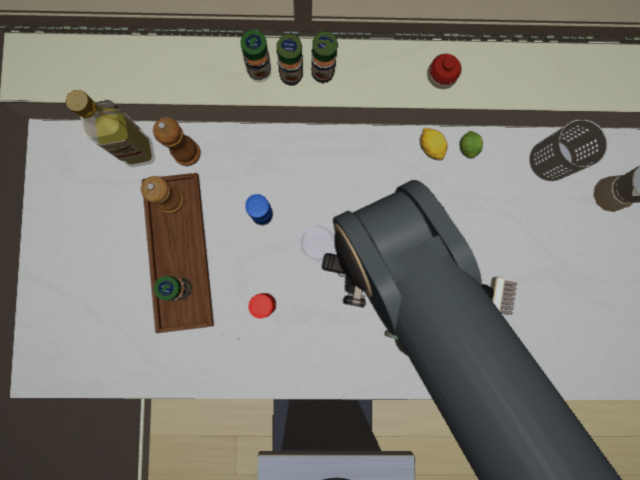

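The jar stands upright on the tray's free half (top view 168,288). The gripper is above the grip and all other objects are in place. Next I grasp the grip.

```bash
python3 - <<'E'
from h import *
G=np.array([.529,-.0155])
move_l([*G,.1],feed=.15); print(move_l([*G,.055],feed=.08,until_force=8)); a=sense(); print(a["position"],a["wrist_force"])
command_gripper(.02,50); sleep(.2); s=sense(); print(s["time_s"],s["position"],s["finger_gap"],s["gripper_force"],s["wrist_force"],s["ft_torque"])
E
```

```text
False
[ 0.529102   -0.01522691  0.05491649] [ 0.42248971 -0.37202494 -0.24870826]
14.8167 [ 0.53020586 -0.01566001  0.0557647 ] 0.033230966342733204 52.66091823577881 [ 2.34489596 -1.52793292  5.80692488] [-0.21453387 -0.19102956 -0.03170978]
```

The gap of 33 mm means the button is pressed in (the jar also read about 2 mm small). Next I pull.

```bash
python3 - <<'E'
from h import *
b=np.array([.188,.982,0]);b/=np.linalg.norm(b)
p0=np.array(sense()["position"])
for t in(.03,.06,.09,.112):
    move_l(p0+b*t,feed=.06); s=sense(); print(t,np.round((np.array(s["position"])-p0)@b,4),np.round(s["wrist_force"],1),round(s["finger_gap"],4))
for t in np.arange(.114,.126,.002):
    hit=move_l(p0+b*t,feed=.03,until_force=8); s=sense(); F=np.array(s["wrist_force"]); print(round(t,3),hit,np.round((np.array(s["position"])-p0)@b,4),np.round(F,1))
    if hit or F@b<-12: break
sleep(.3); s=sense(); print(s["time_s"],(np.array(s["position"])-p0)@b,s["wrist_force"],s["gripper_force"],s["finger_gap"])
p,d=camera("scene"); cv2.imwrite("pics/s2.png",cv2.resize(p[120:400,190:420,::-1],None,fx=2,fy=2))
E
```

```text
0.03 0.0298 [-0.  -2.3  4. ] 0.0333
0.06 0.0598 [ 0.  -3.7  5.4] 0.0338
0.09 0.0897 [-0.5 -3.4  5.8] 0.0336
0.112 0.1116 [-1.3 -3.   6. ] 0.0334
0.114 False 0.1132 [-1.  -3.4  6.2]
0.116 False 0.1151 [-2.1 -3.5  6.1]
0.118 False 0.1171 [-1.  -4.1  6.3]
0.12 False 0.1191 [-1.  -3.3  6.5]
0.122 False 0.1201 [-3.  -5.8  7.5]
0.124 False 0.1202 [ -4.3 -10.4  12.4]
19.0833 0.12012681755032587 [-4.20318141 -9.12000164 11.40554399] 53.80622372031212 0.03338023029786691
```

View pics/s2.png

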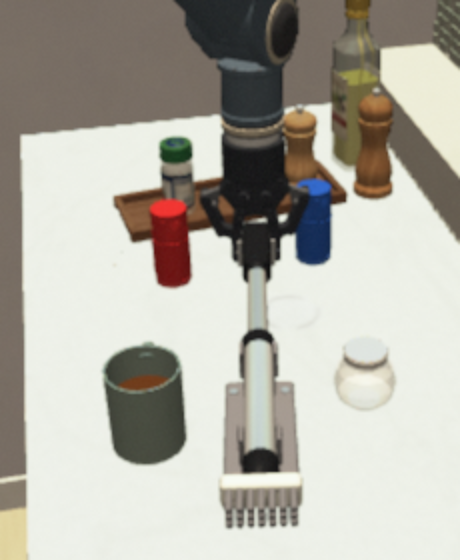

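The handle is fully out (shaft visible from crop (258,270) to (258,335)) and held against the hard end at 0.120. The jar still stands on the tray and nothing else has moved.

```bash
python3 -c "
from rig import *
print(finish_job())"
```

```text
the job is handed in; nothing more can be done
None
```

The job is handed in, verdict not reported: the jar stands upright and released on the tray, the handle is drawn out to its 0.120 m hard end and still held with the button in, and the salt mill, mug and glass jar were not touched.

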